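# Find the weak slide clip by pulling the test cards

## Task

One of the three spring clips in the slide rack has gone weak. Pull the orange test card straight out of each clip, with the clips staying in the rack, feel how hard each one holds its card, and lay the cards flat on the white cutting plate; when all three cards are out, lift the clip that held its card least out of the rack and set it down gently, the right way up, in the red tray. Leave the two good clips in their pockets, do not wrench or force anything, and leave the other things on the bench alone.

Things in the scene. Friction and masses are not known exactly. Their poses are not given: they have to be found in the camera images.
- rack: aluminium slide-clip rack, fixed, base 100 (its x) x 350 (its y) x 12 high; origin: centre of its underside. Pockets at y = -115, 0, 115 hold the clips flat on it, mouths to -x, play 1.5 mm along x, 3 along y. Each has two front stops 24 above the base, 19 to 30 mm either side of its middle, front faces at x -46; rear stop and corner guides 9 high; clip sides free for fingers from x -20 to 26.
- clip_a: spring clip lying flat in a rack pocket: steel base 76 (its x) x 54 (its y) x 4, two cheeks (x -8 to 22, 54 over their outer faces, 4 to 28 high) to hold it by (20 N is plenty), blue sprung jaw and thumb lever between them, up to 50 high at the back, black lips at x -38 to -26 meeting 14 above the underside. Origin: centre of the underside; mouth to its -x. About 110 g.
- clip_b: spring clip, outwardly just like clip_a, same origin and axes. The three clips lie in no fixed order in the pockets. A good clip's card slides at about 8 to 16 N of steady pull, the weak one's at about half of what the good ones take on the same day; friction differs from day to day, so compare.
- clip_c: spring clip, outwardly just like clip_a, same origin and axes. Each clip lifts straight up out of its pocket; its jaw shuts by itself when the card is out.
- card_a: orange plastic test card 76 (its x) x 26 (its y) x 3 thick, white end at -x, 15 g; origin: centre of its underside. Held level by friction in the mouth of clip_a, 26 above the table; its outer 52 to 60 mm stand out along the clip's -x, about 20 mm of pull frees it. Hold it by its long edges, 26 apart, near the outer end, fingertips a few mm below it.
- card_b: orange test card like card_a, in the mouth of clip_b
- card_c: orange test card like card_a, in the mouth of clip_c
- clip_a_jaw: blue upper jaw with thumb lever of clip_a; origin on its pivot, in the clip at x 8, y 0, 22 above the underside; pushing the lever down opens the lips against the spring
- clip_b_jaw: blue upper jaw with thumb lever of clip_b; origin on its pivot, in the clip at x 8, y 0, 22 above the underside; pushing the lever down opens the lips against the spring
- clip_c_jaw: blue upper jaw with thumb lever of clip_c; origin on its pivot, in the clip at x 8, y 0, 22 above the underside; pushing the lever down opens the lips against the spring
- plate: white plastic cutting plate with a steel ruler strip along its +x edge, fixed, 180 (its x) x 240 (its y) x 10 high, flat top; origin: centre of its underside. A card counts as on it when its centre is over the plate, and it lies flat (on the plate or on another card).
- tray: shallow red open tray, fixed, 170 (its x) x 150 (its y) outside, walls 4 thick and 22 high, floor 4 thick; origin: centre of its underside.
- vial_0: amber glass vial with black cap, 25 across, 48 high, standing; leave alone
- vial_1: second amber vial, as vial_0
- forceps: steel forceps 125 long, 6 high, lying; leave alone
- scalpel_handle: steel scalpel handle 120 long, 4 high, lying; leave alone
- petri_dish: clear round dish 92 across, 15 high; leave alone
- marker: blue marker pen 125 long, 13 thick, lying; leave alone
There are look-alikes about, which are no part of the job. What is shaped like the card_b but green or turquoise is not meant.

How it is judged (in metres and radians):
On the way, in this order (a step that is already met when the one before it is completed fails the run):
1. one card is pulled clear of its clip, all clips still in the rack (((distance between card_a and clip_a above 0.08 m and contact force between card_a and clip_a below 0.2 N) or (distance between card_b and clip_b above 0.08 m and contact force between card_b and clip_b below 0.2 N) or (distance between card_c and clip_c above 0.08 m and contact force between card_c and clip_c below 0.2 N)) and distance of each of clip_a, clip_b, clip_c from where it was at the start of the episode below 0.012 m), for 0.1 s.
2. two cards are pulled clear, all clips still in the rack ((((distance between card_a and clip_a above 0.08 m and contact force between card_a and clip_a below 0.2 N) and (distance between card_b and clip_b above 0.08 m and contact force between card_b and clip_b below 0.2 N)) or ((distance between card_a and clip_a above 0.08 m and contact force between card_a and clip_a below 0.2 N) and (distance between card_c and clip_c above 0.08 m and contact force between card_c and clip_c below 0.2 N)) or ((distance between card_b and clip_b above 0.08 m and contact force between card_b and clip_b below 0.2 N) and (distance between card_c and clip_c above 0.08 m and contact force between card_c and clip_c below 0.2 N))) and distance of each of clip_a, clip_b, clip_c from where it was at the start of the episode below 0.012 m), for 0.1 s.
3. all three cards are pulled clear, all clips still in the rack (distance between card_a and clip_a above 0.08 m and contact force between card_a and clip_a below 0.2 N and distance between card_b and clip_b above 0.08 m and contact force between card_b and clip_b below 0.2 N and distance between card_c and clip_c above 0.08 m and contact force between card_c and clip_c below 0.2 N and distance of each of clip_a, clip_b, clip_c from where it was at the start of the episode below 0.012 m), for 0.1 s.
4. the weak clip (empty lips closing with under 6.5 N) is in the red tray (((x of clip_a in the frame of tray between -0.06 and 0.06 m and y of clip_a in the frame of tray between -0.055 and 0.055 m and z of clip_a in the frame of tray below 0.014 m and angle between clip_a's own z axis and vertical below 0.15 rad and contact force between clip_a_jaw and clip_a between 1 and 6.5 N) or (x of clip_b in the frame of tray between -0.06 and 0.06 m and y of clip_b in the frame of tray between -0.055 and 0.055 m and z of clip_b in the frame of tray below 0.014 m and angle between clip_b's own z axis and vertical below 0.15 rad and contact force between clip_b_jaw and clip_b between 1 and 6.5 N) or (x of clip_c in the frame of tray between -0.06 and 0.06 m and y of clip_c in the frame of tray between -0.055 and 0.055 m and z of clip_c in the frame of tray below 0.014 m and angle between clip_c's own z axis and vertical below 0.15 rad and contact force between clip_c_jaw and clip_c between 1 and 6.5 N))), for 0.2 s.
At the end, for the whole second after the job is handed in: The three cards lie flat and still on the white plate, centres over it; the weak clip (empty lips closing with under 6.5 N) lies upright, still and released on the floor of the red tray, centre within 60 x 55 mm of its middle; the other two clips are within 12 mm of where they started (x of card_a in the frame of plate between -0.085 and 0.085 m and y of card_a in the frame of plate between -0.115 and 0.115 m and z of each of card_a, card_b, card_c in the frame of plate below 0.02 m and angle between each of card_a, card_b, card_c's own z axis and vertical below 0.2 rad and linear speed of each of card_a, card_b, card_c below 0.02 m/s and contact force between each of card_a, card_b, card_c and the fingers below 0.1 N and x of card_b in the frame of plate between -0.085 and 0.085 m and y of card_b in the frame of plate between -0.115 and 0.115 m and x of card_c in the frame of plate between -0.085 and 0.085 m and y of card_c in the frame of plate between -0.115 and 0.115 m and (((x of clip_a in the frame of tray between -0.06 and 0.06 m and y of clip_a in the frame of tray between -0.055 and 0.055 m and z of clip_a in the frame of tray below 0.014 m and angle between clip_a's own z axis and vertical below 0.15 rad and contact force between clip_a_jaw and clip_a between 1 and 6.5 N) and linear speed of clip_a below 0.02 m/s and contact force between clip_a and the fingers below 0.1 N and distance of each of clip_b, clip_c from where it was at the start of the episode below 0.012 m) or ((x of clip_b in the frame of tray between -0.06 and 0.06 m and y of clip_b in the frame of tray between -0.055 and 0.055 m and z of clip_b in the frame of tray below 0.014 m and angle between clip_b's own z axis and vertical below 0.15 rad and contact force between clip_b_jaw and clip_b between 1 and 6.5 N) and linear speed of clip_b below 0.02 m/s and contact force between clip_b and the fingers below 0.1 N and distance of each of clip_a, clip_c from where it was at the start of the episode below 0.012 m) or ((x of clip_c in the frame of tray between -0.06 and 0.06 m and y of clip_c in the frame of tray between -0.055 and 0.055 m and z of clip_c in the frame of tray below 0.014 m and angle between clip_c's own z axis and vertical below 0.15 rad and contact force between clip_c_jaw and clip_c between 1 and 6.5 N) and linear speed of clip_c below 0.02 m/s and contact force between clip_c and the fingers below 0.1 N and distance of each of clip_a, clip_b from where it was at the start of the episode below 0.012 m))); the robot touches nothing.
It fails at once if a second clip is taken from its pocket (two clips moved over 25 mm) (distance of each of clip_a, clip_b from where it was at the start of the episode above 0.025 m or distance of each of clip_a, clip_c from where it was at the start of the episode above 0.025 m or distance of each of clip_b, clip_c from where it was at the start of the episode above 0.025 m).
It fails at once if a card is pried, twisted or rammed in its clip (over 45 N between them) (contact force between card_a and clip_a above 45 N or contact force between card_b and clip_b above 45 N or contact force between card_c and clip_c above 45 N).
It fails at once if a clip is wrenched against the rack (over 60 N) (contact force between any of clip_a, clip_b, clip_c and rack above 60 N).
It fails at once if a clip or card is dropped (out of the fingers and faster than 0.6 m/s), or a clip pressed on the tray (over 40 N) or a card on the plate (over 25 N) ((linear speed of clip_a above 0.6 m/s and contact force between clip_a and the fingers below 0.1 N) or (linear speed of clip_b above 0.6 m/s and contact force between clip_b and the fingers below 0.1 N) or (linear speed of clip_c above 0.6 m/s and contact force between clip_c and the fingers below 0.1 N) or (linear speed of card_a above 0.6 m/s and contact force between card_a and the fingers below 0.1 N) or (linear speed of card_b above 0.6 m/s and contact force between card_b and the fingers below 0.1 N) or (linear speed of card_c above 0.6 m/s and contact force between card_c and the fingers below 0.1 N) or contact force between any of clip_a, clip_b, clip_c and tray above 40 N or contact force between any of card_a, card_b, card_c and plate above 25 N).
It fails at once if another thing on the bench is moved over 20 mm (distance of any of vial_0, vial_1, forceps, scalpel_handle, petri_dish, marker from where it was at the start of the episode above 0.02 m).
It also fails if it takes over 72 s, if anything falls off the work surface, if the arm or the gripper's body presses on something with over 40 N, if the wrist force passes 120 N, or if a joint passes its speed limit or range.

## Robot

A 6-joint arm with a two-finger parallel gripper is mounted at the origin on the work surface. World frame = base frame: x ahead of the robot, y to its left, z up, the work surface at z = 0. Lengths are in mm, angles in rad, forces in N, time in s.
With the tool pointing down it reaches from about 350 to 975 mm from the base axis. Payload 17.4 kg.
Tool frame: the origin (TCP) lies on the centre line of the jaws, within the pads' length; the fingertips stand 8 mm ahead of it and the grasp point (between the pads) lies 11 mm behind it; z points along the fingers, y is the line along which they close (so a half turn about z gives the same grasp; the last joint's range is limited). The gripper opens to 85 mm and grips with 20 to 120 N. Pads are 22 mm wide; open, the fingers measure 114 mm over their backs; the gripper's body (76 mm by 85 mm) begins 54 mm behind the grasp point. The pads swing forward as they close: fully open they stand 13 mm farther back than shut.
Start: joints at [-1.162, 0.116, 1.442, -0, 1.584, -0.038], TCP at [291.647, -608.748, 239.303] pointing down, gripper open.
Joint ranges: [-2.83, 2.83], [-0.83, 2.19], [0.07, 2.5], [-1.14, 4.28], [0.01, 3], [-2.97, 2.97]. Speed limits (rad/s): [1.89, 1.89, 2.22, 3.14, 3.14, 3.14].

## Interface

Orientations are given as a unit quaternion [w, x, y, z].
In Python, from bench import monitor, eyes, job_done gives the robot as it stands. The module is installed in compiled form; this text tells all that it offers.
- The arm moves only by the tool drive_tool, never from a script. Its argument "targets" is a list that holds one entry, the list of rows, each a list of 7 numbers: the finger opening in mm, from 0 to 85.4, then the shift along the tool's x, y, z in mm, then the turn, a rotation vector about the tool's x, y, z in rad. In form: [[[grip, tx, ty, tz, wx, wy, wz], ...]]. A call has 1 to 20 rows; each row shifts and turns the commanded pose from where the row before left it, along the tool's axes as they then stand; what a row does not reach is not made up. A row lasts 1/10 s, in which the tool goes at most 50 mm and 8.59 degrees, less where a joint would pass 70% of its speed; a pose out of reach is approached as far as the arm can. A call is refused whole if a number of a shift passes 50 or a number of a turn 0.15, either way. A call with a gripper value outside its range is refused whole. The fingers move at their own pace and stop on an object; "squeeze" is the grip in N (left out, the last holds). Time passes only in rows, so rows that do not move let the fingers close. It gives the time, the measured TCP pose, the force, the opening and the grip force at its end, in the units of the state.
- monitor.read_state(): the state, without advancing time (a new reading comes with each control period).
- eyes.grab_frame(name): name is "scene" or "side" or "wrist"; returns the picture (400x640x3 uint8, red, green, blue); there is no depth.
- eyes.camera_info(name): a dict with "fx", "fy", "cx", "cy" (pixels), "D" ([k1, k2, p1, p2, k3] as OpenCV has them; the pictures are not rectified), "world_to_cam" (4x4, takes a point from world to camera coordinates); the wrist camera has in their place "T_tool_cam" (4x4, takes a point from camera to tool coordinates, whose origin is the TCP and whose axes are the flange's). Camera axes: x right, y up, looking along -z (the intrinsics and any distortion apply to the point x, -y, -z); pixel columns grow to the right and rows downward; lengths in mm; the calibration is good to about 2 mm. A picture is of the moment at which its call begins: read the wrist's pose just before it. camera_info takes no time and is no camera call.
- job_done(): hands the job in; it is judged then, once.
The state is a dict: "time": time; "joint_pos": joint angles; "joint_vel": joint speeds; "joint_efforts": joint torques, N m; "ee_pos": TCP position; "orientation": TCP orientation; "contact_force": force on the tool from outside, world axes, zero at the start; "ft_torque": the same for the moment, N m; "grip_width": finger opening in mm; "gripper_force": force on a finger pad.
Only numpy, scipy, OpenCV 4.12 (cv2) and the standard library are available. Lean on these libraries where they do the work, as an engineer would, in place of code of your own. Each camera call takes 0.05 s, during which the arm holds its last target. There are 200 camera calls.

## Working session

There is one attempt and no reset: what is moved stays moved. The work goes in short steps, Python scripts to look and compute and a tool call to move; the robot and the scene stay as the last step left them, time stands still between calls to the robot, and variables do not carry over. Pictures are saved under pics/ and viewed, at most 12 in all, crops included, and the job is handed in when it is done.

Besides the shell and the picture viewer there is one more tool, called after ">>>" by a JSON object that holds its "method" and its "body", one argument or row to a line. drive_tool: Moves the arm, as the interface text tells. Its arguments: {"type":"object","properties":{"targets":{"type":"array"},"squeeze":{"type":"number"}},"required":["targets"]}

```bash
mkdir -p pics; python3 - <<'E'
from bench import monitor, eyes
import cv2,json
s=monitor.read_state();print(s)
for n in("scene","side"):
    cv2.imwrite(f"pics/{n}0.png",cv2.cvtColor(eyes.grab_frame(n),cv2.COLOR_RGB2BGR))
for n in("scene","side","wrist"):print(n,eyes.camera_info(n))
E
```

```text
{'time': 0.0, 'joint_pos': array([-1.16179251e+00,  1.16499444e-01,  1.44228851e+00, -1.18174274e-05,
        1.58399548e+00, -3.78157343e-02]), 'joint_vel': array([-0.00087302, -0.00042758,  0.00037709, -0.00073707, -0.00012499,
        0.00107007]), 'joint_efforts': array([ 4.02324062e-03, -7.31981063e+01, -6.32503939e+01,  2.13690059e-04,
        6.12529271e-03, -1.10348560e-05]), 'ee_pos': array([ 291.57206262, -608.57057751,  238.53866116]), 'orientation': array([-5.84073026e-04,  9.75147507e-01,  2.21555827e-01, -1.15673968e-04]), 'contact_force': array([0.19454492, 1.00279724, 1.67835379]), 'ft_torque': array([-0.01663725,  0.0190777 , -0.04251905]), 'gripper_force': 0.0, 'grip_width': 85.53372605559441}
scene {'fx': 468.5679701849196, 'fy': 468.5679701849196, 'cx': 319.49899900361106, 'cy': 205.40094487201725, 'D': array([-0.10382486,  0.        ,  0.        ,  0.        ,  0.        ]), 'world_to_cam': array([[-8.43424699e-01,  5.37223821e-01,  5.03419899e-03,
         4.15459977e+02],
       [-4.46117585e-01, -7.05550432e-01,  5.50615736e-01,
         1.55990543e+02],
     
[... 549 characters left out ...]
296313e-02, -6.36945715e-01,  7.68344059e-01,
        -1.06516916e+03],
       [ 0.00000000e+00,  0.00000000e+00,  0.00000000e+00,
         1.00000000e+00]])}
wrist {'fx': 310.3792265953721, 'fy': 310.3792265953721, 'cx': 316.4253829620728, 'cy': 199.0183982780249, 'D': array([-0.02424688,  0.        ,  0.        ,  0.        ,  0.        ]), 'T_tool_cam': array([[ 1.73857712e-04,  9.46919903e-01,  3.21469542e-01,
         8.21126566e+01],
       [ 9.99999008e-01,  2.84602388e-04, -1.37914529e-03,
        -2.26930132e-01],
       [-1.39743113e-03,  3.21469463e-01, -9.46918915e-01,
        -1.34172731e+02],
       [ 0.00000000e+00,  0.00000000e+00,  0.00000000e+00,
         1.00000000e+00]])}
```

View pics/scene0.png

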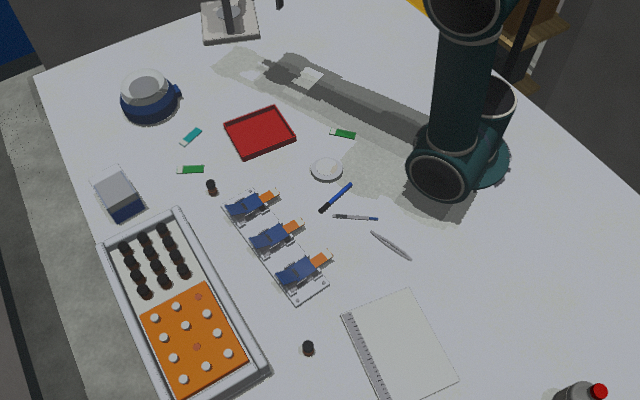

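View pics/side0.png

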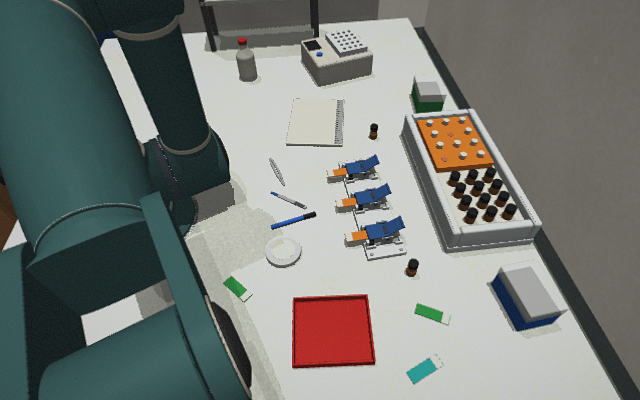

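Scene: three clips with orange card ends at (270,196), (293,226) and (321,259), with the red tray at (260,132) and the white plate with ruler at (400,345). The side view has the cards at (335,173), (345,202) and (357,238).

```bash
cat > h.py <<'E'
import numpy as np,cv2
from scipy.spatial.transform import Rotation as R
from bench import monitor, eyes
def cast(n,uv,z,T=None):
    """pixels -> world points on plane z; T = cam->world for the wrist"""
    c=eyes.camera_info(n)
    K=np.array([[c['fx'],0,c['cx']],[0,c['fy'],c['cy']],[0,0,1]])
    p=cv2.undistortPoints(np.array(uv,float).reshape(-1,1,2),K,c['D']).reshape(-1,2)
    T=np.linalg.inv(c['world_to_cam']) if T is None else T
    d=np.c_[p[:,0],-p[:,1],-np.ones(len(p))]@T[:3,:3].T
    o=T[:3,3]
    return o+d*((z-o[2])/d[:,2])[:,None]
def wristT():
    s=monitor.read_state();w,x,y,z=s['orientation']
    M=np.eye(4);M[:3,:3]=R.from_quat([x,y,z,w]).as_matrix();M[:3,3]=s['ee_pos']
    return M@eyes.camera_info('wrist')['T_tool_cam']
def blobs(im,lo,hi,amin):
    h=cv2.cvtColor(im,cv2.COLOR_RGB2HSV);m=cv2.inRange(h,lo,hi)
    cs,_=cv2.findContours(m,cv2.RETR_EXTERNAL,cv2.CHAIN_APPROX_NONE)
    return [c.reshape(-1,2) for c in cs if cv2.contourArea(c)>amin]
E
python3 - <<'E'
from h import *
np.set_printoptions(precision=1,suppress=True)
for n in("scene","side"):
    im=cv2.cvtColor(cv2.imread(f"pics/{n}0.png"),cv2.COLOR_BGR2RGB)
    for nm,lo,hi,a,z in(("orange",(8,150,100),(20,255,255),25,29),("red",(0,150,60),(6,255,255),800,22),("blue",(105,120,60),(125,255,255),60,45),("white",(0,0,185),(179,40,255),2000,10)):
        for c in blobs(im,lo,hi,a):
            w=cast(n,c,z)[:,:2]
            r=cv2.minAreaRect(w.astype(np.float32))
            print(n,nm,c.mean(0),cv2.contourArea(c),"c",np.array(r[0]),"s",np.array(r[1]),"a",round(r[2],1))
E
```

```text
scene orange [191.8 340.1] 7101.5 c [887.7  94.3] s [167.5 220.7] a 0.2
scene orange [318.2 259.8] 119.0 c [548.6  81.4] s [35.5 24.5] a 4.1
scene orange [290.4 226.1] 97.0 c [557.1 -34.6] s [34.  24.4] a 1.3
scene orange [266.2 196.5] 87.5 c [ 564.3 -146.9] s [25.2 34.9] a 90.0
scene red [262.1 130.3] 1787.5 c [ 467.6 -371.8] s [146.2 169.7] a 85.8
scene blue [289.8 276.7] 178.5 c [630.7  88. ] s [33.3 59.9] a 73.1
scene blue [275.7 234.2] 219.0 c [604.6 -27.3] s [49. 42.] a 2.8
scene blue [128.9 211. ] 268.5 c [ 893.2 -288.3] s [78.8 37. ] a 4.6
scene blue [243.5 205. ] 370.5 c [ 629.8 -143.1] s [45.7 88.7] a 85.2
scene blue [340.2 192.7] 87.5 c [400.4 -44.3] s [85.2 10.7] a 14.4
scene blue [152.2 101.6] 461.5 c [ 695.1 -637.6] s [110.2 180.1] a 84.5
scene blue [11.3 36.9] 1176.0 c [  992.3 -1327.4] s [445.9 121.9] a 81.7
side orange [359.6 235.1] 103.5 c [ 567.5 -147.3] s [36.5 26. ] a 4.2
side orange [348.7 201.6] 82.0 c [558.8 -34.9] s [37.5 27. ] a 4.6
side orange [339.9 171.6] 69.0 c [551.4  81.1] s [37.6 26.2] a 5.6
side orange [453.  139.5] 2466.0 c [916.6 166.2] s [232.9 170.9] a 90.0
side red [331.5 333.4] 5341.0 c [ 466.9 -376.7] s [153.8 168.6] a 85.5
side blue [520.5 309.9] 715.0 c [ 862.9 -388.4] s [ 85.8 138.9] a 37.9
side blue [384.4 228. ] 441.5 c [ 633.5 -145.6] s [102.1  46.1] a 12.8
side blue [287.  221.8] 97.0 c [390.8 -93.8] s [85.7 12.4] a 14.5
side blue [372.  194.4] 355.5 c [625.  -31.5] s [101.7  47.3] a 11.9
side blue [361.4 165. ] 288.0 c [617.5  83.6] s [105.   46.6] a 16.8
side white [388.9 213.5] 90771.0 c [528.2 224.8] s [ 995.7 1634.9] a 2.3
```

>>> {"method": "drive_tool", "body": {
  "targets": [
    [[60, 0, 0, 0, 0, 0, 0.126], [60, 0, 0, 0, 0, 0, 0.126], [60, 0, 0, 0, 0, 0, 0.125], [60, 19.2, -34.6, 5.5, 0, 0, 0], [60, 19.2, -34.6, 5.5, 0, 0, 0], [60, 19.2, -34.6, 5.5, 0, 0, 0], [60, 19.2, -34.6, 5.5, 0, 0, 0], [60, 19.2, -34.6, 5.5, 0, 0, 0], [60, 19.2, -34.6, 5.5, 0, 0, 0], [60, 19.2, -34.6, 5.5, 0, 0, 0], [60, 19.2, -34.6, 5.5, 0, 0, 0], [60, 19.2, -34.6, 5.5, 0, 0, 0], [60, 19.2, -34.6, 5.5, 0, 0, 0], [60, 19.2, -34.6, 5.5, 0, 0, 0], [60, 19.2, -34.6, 5.5, 0, 0, 0], [60, 19.2, -34.6, 5.5, 0, 0, 0], [60, 19.2, -34.6, 5.5, 0, 0, 0], [60, 19.2, -34.6, 5.5, 0, 0, 0], [60, 19.2, -34.6, 5.5, 0, 0, 0]]
  ],
  "squeeze": 40
}}

```text
time: 2.0
ee_pos: [559.8, -33.4, 150.9]
orientation: [-0.0, 0.999, 0.035, -0.0]
contact_force: [1.5, -0.7, -0.5]
grip_width: 59.8
gripper_force: 0.0
```

```bash
python3 - <<'E'
from h import *
np.set_printoptions(precision=2,suppress=True)
T=wristT();im=eyes.grab_frame('wrist')
s=monitor.read_state();print(s['time'],s['ee_pos'],s['orientation'],s['grip_width'],s['contact_force'])
cv2.imwrite("pics/w1.png",cv2.cvtColor(im,cv2.COLOR_RGB2BGR))
for c in blobs(im,(8,150,100),(20,255,255),25):
    r=cv2.minAreaRect(cast('wrist',c,29,T)[:,:2].astype(np.float32));print(c.mean(0),np.array(r[0]),np.array(r[1]),r[2])
# plate corners
print(cast('side',[(294,98),(343,99),(336,146),(287,143)],10)[:,:2])
print(cast('scene',[(340,316),(408,288),(459,380)],10)[:,:2])
E
```

```text
2.05 [561.06 -29.44 149.78] [-0.    1.    0.04 -0.  ] 60.096000529709904 [-1.09  3.62 -2.1 ]
[306.14 194.71] [557.12 -24.87] [11.95 28.28] 87.77959442138672
[439.85 192.29] [ 567.35 -141.06] [32.21 25.11] 3.3124377727508545
[181.55 193.64] [549.75  84.19] [35.73 27.94] 3.8922884464263916
[[445.03 486.11]
 [617.09 455.8 ]
 [558.45 213.32]
 [406.25 248.35]]
[[578.51 222.24]
 [403.7  251.84]
 [443.17 483.19]]
```

View pics/w1.png

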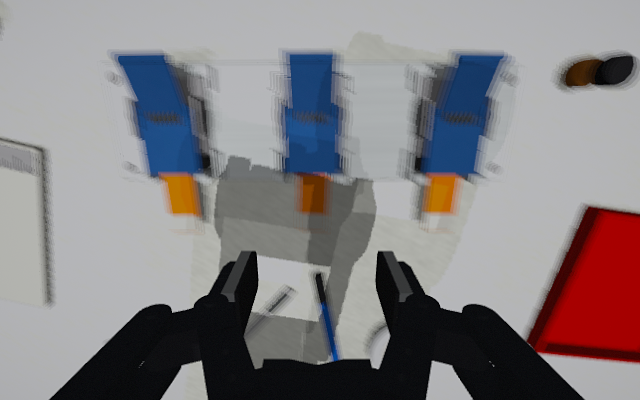

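The wrist view is motion-blurred. It shows the orange cards at about (182,194), (313,194) and (440,192), white ends toward the gripper. I'll take still pictures from here on.

>>> {"method": "drive_tool", "body": {
  "targets": [
    [[50, -1, 22, 0, 0, 0, 0], [50, 0, 30, 0, 0, 0, 0], [50, 0, 30, 0, 0, 0, 0], [50, 0, 20, 5, 0, 0, 0], [50, 0, 10, 5, 0, 0, 0], [50, 0, 0, 0, 0, 0, 0], [50, 0, 0, 0, 0, 0, 0], [50, 0, 0, 0, 0, 0, 0]]
  ]
}}

```text
time: 2.85
ee_pos: [566.4, -146.0, 141.5]
orientation: [-0.0, 0.999, 0.035, 0.0]
contact_force: [-0.5, 0.5, -0.6]
grip_width: 50.0
gripper_force: 0.0
```

```bash
cat >> h.py <<'E'
def look(name=None):
    np.set_printoptions(precision=2,suppress=True)
    T=wristT();im=eyes.grab_frame('wrist');s=monitor.read_state()
    print(s['time'],s['ee_pos'],s['orientation'],s['contact_force'])
    if name: cv2.imwrite(f"pics/{name}.png",cv2.cvtColor(im,cv2.COLOR_RGB2BGR))
    ee=s['ee_pos'];w,x,y,z=s['orientation'];X=R.from_quat([x,y,z,w]).as_matrix()
    for c in blobs(im,(8,150,90),(20,255,255),60):
        P=cast('wrist',c,29,T)
        r=cv2.minAreaRect(P[:,:2].astype(np.float32))
        t=X.T@(np.array([*r[0],29])-ee)
        print(c.mean(0),'world',np.array(r[0]),np.array(r[1]),round(r[2],1),'tool',t,'yaw tool',np.degrees(np.arctan2(X[1,0],X[0,0])))
E
python3 -c "
from h import *;look('w2')"
```

```text
2.9 [ 566.43 -146.04  141.61] [-0.    1.    0.04  0.  ] [ 0.04 -0.53  0.25]
[317.76 198.36] world [ 565.08 -147.63] [34.54 25.41] 4.0 tool [ -1.51   1.49 112.61] yaw tool 4.049140012180899
[184.48 198.  ] world [556.92 -35.58] [35.58 26.61] 3.1 tool [  -1.73 -110.86  112.61] yaw tool 4.049140012180899
[ 50.14 198.71] world [548.59  80.39] [36.16 26.81] 4.2 tool [  -1.85 -227.13  112.61] yaw tool 4.049140012180899
```

View pics/w2.png

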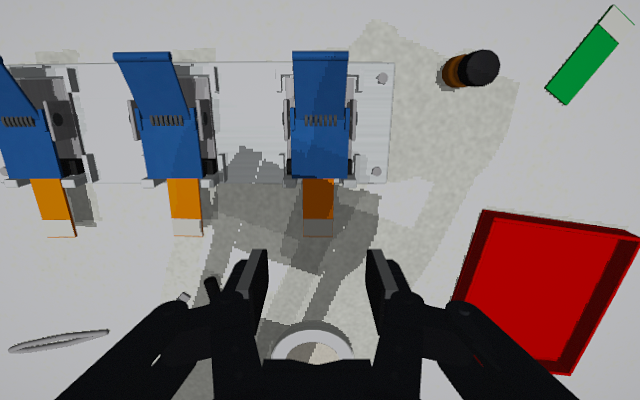

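```bash
python3 -c "
from h import *
print(cast('scene',[(326,170)],12),cast('side',[(283,251)],12),cast('side',[(271,228),(316,212),(270,192),(306,208),(270,160),(285,184)],6)[:,:2])"
```

```text
[[ 377.5794116  -147.17410947   12.        ]] [[ 372.9251306  -159.02812931   12.        ]] [[344.72931875 -78.78638999]
 [468.33880199 -40.27547344]
 [345.91108745  49.59122954]
 [442.54280049 -22.65725455]
 [349.87072287 181.69260037]
 [390.08434174  75.10324292]]
```

>>> {"method": "drive_tool", "body": {
  "targets": [
    [[50, -5.5, 0.3, 21.6, 0, 0, 0], [50, -6, 0.5, 25, 0, 0, 0], [50, -5, 0.5, 25, 0, 0, 0], [50, -5, 0, 20, 0, 0, 0], [50, 0, 0, 15, 0, 0, 0], [50, 0, 0, 7, 0, 0, 0], [50, 0, 0, 3, 0, 0, 0], [50, 0, 0, 0, 0, 0, 0], [50, 0, 0, 0, 0, 0, 0]]
  ]
}}

```text
time: 3.8
ee_pos: [545.5, -149.7, 25.6]
orientation: [0.0, 0.999, 0.035, 0.001]
contact_force: [-0.6, 0.5, 0.7]
grip_width: 49.5
gripper_force: 0.0
```

```bash
python3 -c "
from h import *
look('w3')"
```

```text
3.85 [ 545.48 -149.77   25.58] [0.   1.   0.03 0.  ] [ 0.58 -0.3   0.36]
[313.86 234.57] world [ 564.88 -147.31] [34.7 25.8] 3.9 tool [19.53 -1.1  -3.4 ] yaw tool 4.000610740721312
[ 75.28 234.14] world [556.98 -35.32] [35.63 25.87] 2.3 tool [  19.46 -113.37   -3.44] yaw tool 4.000610740721312
```

View pics/w3.png

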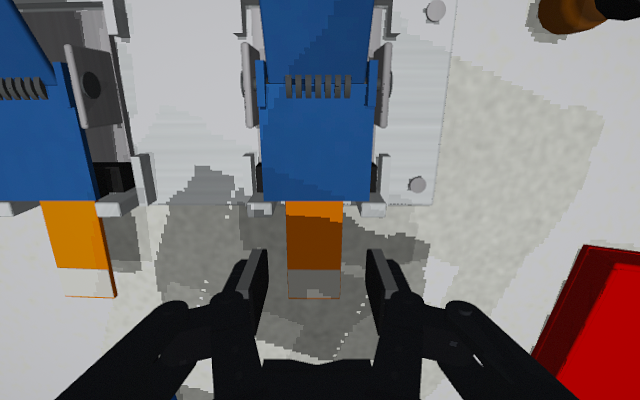

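Card centred at px (314,235), about 1 mm off the finger midline. I'll shift 1 mm and grip.

>>> {"method": "drive_tool", "body": {
  "targets": [
    [[50, 0, -1.0, 0, 0, 0, 0], [40, 0, 0, 0, 0, 0, 0], [32, 0, 0, 0, 0, 0, 0], [28, 0, 0, 0, 0, 0, 0], [20, 0, 0, 0, 0, 0, 0], [20, 0, 0, 0, 0, 0, 0], [20, 0, 0, 0, 0, 0, 0]]
  ],
  "squeeze": 40
}}

```text
time: 4.55
ee_pos: [544.9, -148.7, 24.8]
orientation: [0.0, 0.999, 0.035, 0.0]
contact_force: [-0.9, 1.1, 1.9]
grip_width: 24.3
gripper_force: 39.1
```

>>> {"method": "drive_tool", "body": {
  "targets": [
    [[20, -1, 0, 0, 0, 0, 0], [20, -1.5, 0, 0, 0, 0, 0], [20, -1.5, 0, 0, 0, 0, 0]]
  ]
}}

```text
time: 4.85
ee_pos: [541.6, -149.0, 25.0]
orientation: [0.0, 0.999, 0.035, 0.001]
contact_force: [6.6, 0.1, -1.0]
grip_width: 24.2
gripper_force: 39.2
```

>>> {"method": "drive_tool", "body": {
  "targets": [
    [[20, -1.5, 0, 0, 0, 0, 0], [20, -1.5, 0, 0, 0, 0, 0]]
  ]
}}

```text
time: 5.05
ee_pos: [538.5, -149.2, 25.1]
orientation: [0.0, 0.999, 0.035, 0.001]
contact_force: [7.3, 0.1, -0.5]
grip_width: 24.5
gripper_force: 39.2
```

>>> {"method": "drive_tool", "body": {
  "targets": [
    [[20, -1.5, 0, 0, 0, 0, 0], [20, -1.5, 0, 0, 0, 0, 0]]
  ]
}}

```text
time: 5.25
ee_pos: [535.5, -149.4, 25.1]
orientation: [0.0, 0.999, 0.035, 0.001]
contact_force: [7.3, 0.6, -1.3]
grip_width: 24.4
gripper_force: 39.2
```

>>> {"method": "drive_tool", "body": {
  "targets": [
    [[20, -1.5, 0, 0, 0, 0, 0], [20, -1.5, 0, 0, 0, 0, 0]]
  ]
}}

```text
time: 5.45
ee_pos: [532.5, -149.6, 25.1]
orientation: [0.0, 0.999, 0.035, 0.001]
contact_force: [7.0, 1.4, -1.3]
grip_width: 24.3
gripper_force: 39.2
```

Clip 1 (y≈-148) slides at about 7.1 N.

>>> {"method": "drive_tool", "body": {
  "targets": [
    [[20, -2, 0, 0, 0, 0, 0], [20, -2, 0, 0, 0, 0, 0], [20, -2, 0, 0, 0, 0, 0], [20, -3, 0, 0, 0, 0, 0], [20, -4, 0, 0, 0, 0, 0], [20, -6, 0, 0, 0, 0, 0], [20, -6, 0, 0, 0, 0, 0], [20, -6, 0, 0, 0, 0, 0], [20, -3, 0, -5, 0, 0, 0], [20, 0, 0, -15, 0, 0, 0], [20, 0, 0, -20, 0, 0, 0], [20, 0, -10, -20, 0, 0, 0], [20, 2, -25, 0, 0, 0, 0], [20, 3, -36, 0, 0, 0, 0], [20, 3, -40, 0, 0, 0, 0], [20, 3, -40, 0, 0, 0, 0], [20, 3, -40, 0, 0, 0, 0], [20, 3, -40, 0, 0, 0, 0], [20, 3, -40, 0, 0, 0, 0], [20, 3, -40, 0, 0, 0, 0]]
  ]
}}

```text
time: 7.45
ee_pos: [499.4, 161.8, 86.4]
orientation: [-0.0, 0.999, 0.035, 0.001]
contact_force: [0.6, -0.3, -0.5]
grip_width: 24.3
gripper_force: 39.3
```

>>> {"method": "drive_tool", "body": {
  "targets": [
    [[20, 3, -40, 0, 0, 0, 0], [20, 3, -40, 0, 0, 0, 0], [20, 3, -40, 0, 0, 0, 0], [20, 3, -40, 0, 0, 0, 0], [20, 2, -30, 0, 0, 0, 0], [20, 0, -18, 5, 0, 0, 0], [20, 0, -10, 10, 0, 0, 0], [20, 0, 0, 10, 0, 0, 0], [20, 0, 0, 0, 0, 0, 0], [20, 0, 0, 0, 0, 0, 0]]
  ]
}}

```text
time: 8.45
ee_pos: [498.1, 377.2, 59.4]
orientation: [0.0, 0.999, 0.034, -0.0]
contact_force: [-0.4, -0.5, 0.6]
grip_width: 24.4
gripper_force: 39.3
```

```bash
python3 -c "
from h import *
look('w4')
for n in('scene','side'):
    im=eyes.grab_frame(n)
    for c in blobs(im,(8,150,90),(20,255,255),25): print(n,c.mean(0),cast(n,c,45 if 0 else 29).mean(0))"
```

```text
8.5 [498.28 377.39  59.85] [ 0.    1.    0.03 -0.  ] [0.89 0.32 1.03]
[320.   200.04] world [523.22 378.48] [61.57 32.48] 3.9 tool [24.95  0.62 30.85] yaw tool 3.937617327558846
scene [395.71 361.68] [539.56 377.93  29.  ]
scene [191.83 340.16] [889.78  98.1   29.  ]
scene [318.17 259.81] [548.79  82.03  29.  ]
scene [290.44 226.06] [557.02 -34.98  29.  ]
side [348.68 201.63] [558.56 -34.41  29.  ]
side [339.94 171.59] [551.51  81.47  29.  ]
side [452.35 138.61] [917.34 181.03  29.  ]
```

View pics/w4.png

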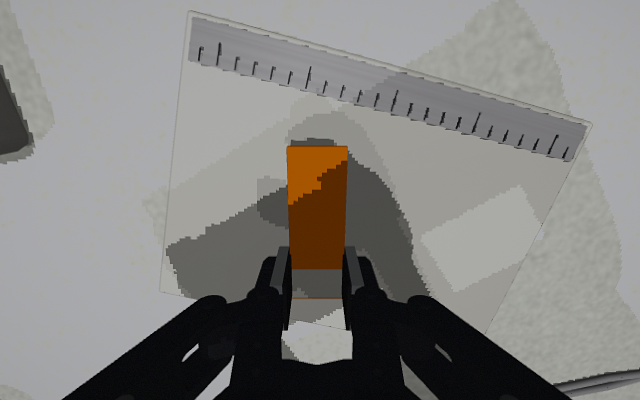

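The card is held straight over the plate: orange spans columns 287–348, rows 146–268, and the plate spans columns about 165–590. I'll shift 30 mm toward the left plate edge and lower.

>>> {"method": "drive_tool", "body": {
  "targets": [
    [[20, -2, -15, 5, 0, 0, 0], [20, -3, -15, 10, 0, 0, 0], [20, 0, 0, 12, 0, 0, 0], [20, 0, 0, 8, 0, 0, 0], [20, 0, 0, 4, 0, 0, 0], [20, 0, 0, 1.5, 0, 0, 0], [20, 0, 0, 0, 0, 0, 0]]
  ]
}}

```text
time: 9.3
ee_pos: [491.0, 407.7, 19.2]
orientation: [0.0, 0.999, 0.035, -0.0]
contact_force: [-0.2, 0.4, 0.5]
grip_width: 24.5
gripper_force: 39.3
```

>>> {"method": "drive_tool", "body": {
  "targets": [
    [[20, 0, 0, 1, 0, 0, 0], [20, 0, 0, 1, 0, 0, 0], [20, 0, 0, 0, 0, 0, 0]]
  ]
}}

```text
time: 9.6
ee_pos: [491.2, 408.0, 18.1]
orientation: [-0.0, 0.999, 0.035, 0.0]
contact_force: [-1.6, -2.2, 5.2]
grip_width: 24.3
gripper_force: 42.4
```

>>> {"method": "drive_tool", "body": {
  "targets": [
    [[20, 0, 0, 1, 0, 0, 0], [20, 0, 0, 0.5, 0, 0, 0], [20, 0, 0, 0, 0, 0, 0]]
  ]
}}

```text
time: 9.9
ee_pos: [491.3, 408.0, 18.0]
orientation: [-0.0, 0.999, 0.035, 0.0]
contact_force: [-9.2, -6.9, 21.1]
grip_width: 24.1
gripper_force: 50.7
```

Fingertips touch at TCP z≈18, so the card is 9 mm above the plate. I'll back off and release gently; next cards get gripped higher.

>>> {"method": "drive_tool", "body": {
  "targets": [
    [[20, 0, 0, -1.7, 0, 0, 0], [20, 0, 0, -0.3, 0, 0, 0], [26, 0, 0, 0, 0, 0, 0], [30, 0, 0, 0, 0, 0, 0], [40, 0, 0, 0, 0, 0, 0], [50, 0, 0, 0, 0, 0, 0], [50, 0, 0, -10, 0, 0, 0], [50, 0, 0, -20, 0, 0, 0], [50, 0, 0, -25, 0, 0, 0], [50, 0, 0, -10, 0, 0, 0], [50, 0, 0, 0, 0, 0, 0], [50, 0, 0, 0, 0, 0, 0]]
  ],
  "squeeze": 20
}}

```text
time: 11.1
ee_pos: [490.7, 407.8, 82.0]
orientation: [0.0, 0.999, 0.035, -0.0]
contact_force: [-0.8, -0.2, -1.4]
grip_width: 50.1
gripper_force: 0.0
```

```bash
python3 -c "
from h import *
look('w5')
for n in('scene','side'):
    im=eyes.grab_frame(n)
    for c in blobs(im,(8,150,90),(20,255,255),25): print(n,c.mean(0),cast(n,c,13).mean(0))"
```

```text
11.15 [490.55 407.61  81.5 ] [ 0.    1.    0.03 -0.  ] [-0.64  0.56  0.18]
[311.47 147.12] world [539.27 411.  ] [28.63 23.69] 4.0 tool [48.9  -0.03 52.44] yaw tool 3.997327735074285
scene [404.39 377.45] [539.86 413.35  13.  ]
scene [191.83 340.16] [890.82  91.54  13.  ]
scene [318.17 259.81] [544.42  75.23  13.  ]
scene [290.44 226.09] [552.83 -43.55  13.  ]
side [348.68 201.63] [561.23 -21.05  13.  ]
side [339.94 171.59] [554.05  97.13  13.  ]
side [452.39 138.77] [927.02 197.92  13.  ]
```

View pics/w5.png

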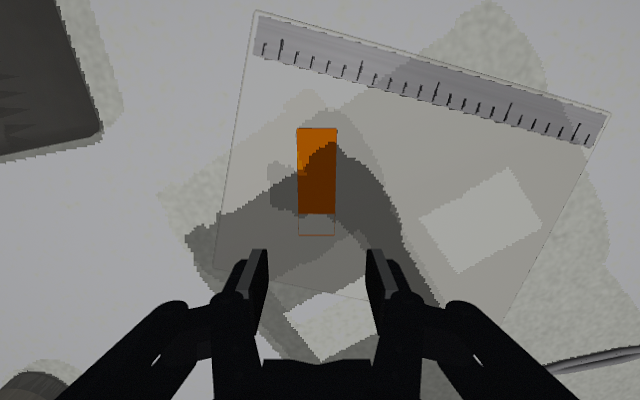

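Card 1 lies flat on the plate (orange at (317,170)). Next is the card at y≈81.

>>> {"method": "drive_tool", "body": {
  "targets": [
    [[50, 0, 15, 0, 0, 0, 0], [50, 1, 30, 0, 0, 0, 0], [50, 2, 40, 0, 0, 0, 0], [50, 2, 40, 0, 0, 0, 0], [50, 2, 40, 0, 0, 0, 0], [50, 2, 40, 0, 0, 0, 0], [50, 2, 40, 0, 0, 0, 0], [50, 2, 40, 0, 0, 0, 0], [50, 2, 30, 5, 0, 0, 0], [50, 1, 15, 10, 0, 0, 0], [50, 0, 0, 5, 0, 0, 0], [50, 0, 0, 0, 0, 0, 0], [50, 0, 0, 0, 0, 0, 0]]
  ]
}}

```text
time: 12.55
ee_pos: [529.7, 80.7, 62.5]
orientation: [-0.0, 0.999, 0.035, -0.0]
contact_force: [-0.1, -0.1, 0.6]
grip_width: 50.0
gripper_force: 0.0
```

```bash
python3 -c "
from h import *
look()"
```

```text
12.6 [529.83  80.8   62.76] [-0.    1.    0.04 -0.  ] [ 0.41  0.13 -0.22]
[514.09 209.37] world [555.31 -34.1 ] [40.49 26.23] 1.5 tool [ 17.27 116.42  33.74] yaw tool 4.065502080818547
[316.87 208.07] world [548.55  81.54] [36.85 25.6 ] 5.2 tool [18.72  0.59 33.76] yaw tool 4.065502080818547
```

>>> {"method": "drive_tool", "body": {
  "targets": [
    [[50, 0, 0.5, 8, 0, 0, 0], [50, 0, 0, 13, 0, 0, 0], [50, 0, 0, 8, 0, 0, 0], [50, 0, 0, 4, 0, 0, 0], [45, 0, 0, 0, 0, 0, 0], [35, 0, 0, 0, 0, 0, 0], [28, 0, 0, 0, 0, 0, 0], [20, 0, 0, 0, 0, 0, 0], [20, 0, 0, 0, 0, 0, 0], [20, 0, 0, 0, 0, 0, 0]]
  ],
  "squeeze": 40
}}

```text
time: 13.6
ee_pos: [530.1, 79.4, 30.0]
orientation: [-0.0, 0.999, 0.035, 0.0]
contact_force: [-0.5, 0.4, 1.0]
grip_width: 24.3
gripper_force: 39.1
```

>>> {"method": "drive_tool", "body": {
  "targets": [
    [[20, -1, 0, 0, 0, 0, 0], [20, -1.5, 0, 0, 0, 0, 0], [20, -1.5, 0, 0, 0, 0, 0]]
  ]
}}

```text
time: 13.9
ee_pos: [527.6, 79.2, 30.6]
orientation: [-0.0, 0.999, 0.035, 0.002]
contact_force: [15.4, 1.5, -2.2]
grip_width: 24.2
gripper_force: 39.3
```

>>> {"method": "drive_tool", "body": {
  "targets": [
    [[20, -1.5, 0, 0, 0, 0, 0], [20, -1.5, 0, 0, 0, 0, 0]]
  ]
}}

```text
time: 14.1
ee_pos: [524.7, 78.9, 30.6]
orientation: [-0.0, 0.999, 0.035, 0.002]
contact_force: [14.6, 1.4, -1.9]
grip_width: 24.2
gripper_force: 39.3
```

>>> {"method": "drive_tool", "body": {
  "targets": [
    [[20, -1.5, 0, 0, 0, 0, 0], [20, -1.5, 0, 0, 0, 0, 0]]
  ]
}}

```text
time: 14.3
ee_pos: [521.7, 78.7, 30.6]
orientation: [-0.0, 0.999, 0.035, 0.002]
contact_force: [14.9, 1.1, -1.9]
grip_width: 24.1
gripper_force: 39.3
```

>>> {"method": "drive_tool", "body": {
  "targets": [
    [[20, -1.5, 0, 0, 0, 0, 0], [20, -1.5, 0, 0, 0, 0, 0]]
  ]
}}

```text
time: 14.5
ee_pos: [518.7, 78.5, 30.7]
orientation: [-0.0, 0.999, 0.035, 0.003]
contact_force: [14.5, 1.1, -2.1]
grip_width: 24.6
gripper_force: 39.3
```

Clip 3 (y≈81) slides at about 14.8 N.

>>> {"method": "drive_tool", "body": {
  "targets": [
    [[20, -2, 0, 0, 0, 0, 0], [20, -2, 0, 0, 0, 0, 0], [20, -2, 0, 0, 0, 0, 0], [20, -3, 0, 0, 0, 0, 0], [20, -4, 0, 0, 0, 0, 0], [20, -6, 0, 0, 0, 0, 0], [20, -6, 0, 0, 0, 0, 0], [20, -6, 0, 0, 0, 0, 0], [20, -2, 0, -5, 0, 0, 0], [20, 0, -5, -15, 0, 0, 0], [20, 1, -15, -10, 0, 0, 0], [20, 2, -30, 0, 0, 0, 0], [20, 2, -40, 0, 0, 0, 0], [20, 2, -40, 0, 0, 0, 0], [20, 2, -40, 0, 0, 0, 0], [20, 2, -40, 0, 0, 0, 0], [20, 2, -35, 0, 0, 0, 0], [20, 0, -17, 5, 0, 0, 0], [20, 0, -8, 12, 0, 0, 0], [20, 0, 0, 12, 0, 0, 0]]
  ]
}}

```text
time: 16.5
ee_pos: [478.1, 346.6, 30.0]
orientation: [0.0, 0.999, 0.035, 0.0]
contact_force: [0.5, -0.5, -0.6]
grip_width: 24.1
gripper_force: 39.4
```

>>> {"method": "drive_tool", "body": {
  "targets": [
    [[20, 0, 0, 6, 0, 0, 0], [20, 0, 0, 3, 0, 0, 0], [20, 0, 0, 2, 0, 0, 0], [20, 0, 0, 0, 0, 0, 0], [20, 0, 0, 0, 0, 0, 0]]
  ]
}}

```text
time: 17.0
ee_pos: [478.4, 346.2, 20.1]
orientation: [-0.0, 0.999, 0.035, 0.0]
contact_force: [0.8, 0.1, -0.3]
grip_width: 24.4
gripper_force: 39.4
```

>>> {"method": "drive_tool", "body": {
  "targets": [
    [[20, 0, 0, 1, 0, 0, 0], [25, 0, 0, 0, 0, 0, 0], [28, 0, 0, 0, 0, 0, 0], [36, 0, 0, 0, 0, 0, 0], [50, 0, 0, 0, 0, 0, 0], [50, 0, 0, -5, 0, 0, 0], [50, 0, 0, -15, 0, 0, 0], [50, 0, 0, -20, 0, 0, 0], [50, 0, 0, -10, 0, 0, 0], [50, 0, 0, 0, 0, 0, 0]]
  ],
  "squeeze": 20
}}

```text
time: 18.0
ee_pos: [479.0, 346.9, 71.1]
orientation: [-0.001, 0.999, 0.035, 0.001]
contact_force: [-0.4, 0.2, -1.3]
grip_width: 49.9
gripper_force: 0.0
```

```bash
python3 -c "
from h import *
look()"
```

```text
18.05 [478.49 346.59  69.64] [-0.    1.    0.03  0.  ] [ 0.21 -0.18 -0.6 ]
[310.88 155.21] world [525.47 350.94] [26.7 23.5] 6.0 tool [47.11 -1.04 40.71] yaw tool 3.999486704668063
[221.56 149.84] world [525.23 404.41] [54.17 23.66] 4.0 tool [ 50.61 -54.38  40.76] yaw tool 3.999486704668063
```

>>> {"method": "drive_tool", "body": {
  "targets": [
    [[50, 0, 15, 0, 0, 0, 0], [50, 2, 30, 0, 0, 0, 0], [50, 4, 40, 0, 0, 0, 0], [50, 4, 40, 0, 0, 0, 0], [50, 4, 40, 0, 0, 0, 0], [50, 4, 40, 0, 0, 0, 0], [50, 4, 40, 0, 0, 0, 0], [50, 4, 40, 0, 0, 0, 0], [50, 3, 40, 0, 0, 0, 0], [50, 2, 35, 0, 0, 0, 0], [50, 1, 18, 0, 0, 0, 0], [50, 0, 7.5, 5, 0, 0, 0], [50, 0, 0, 0, 0, 0, 0], [50, 0, 0, 0, 0, 0, 0]]
  ]
}}

```text
time: 19.45
ee_pos: [536.5, -35.4, 63.1]
orientation: [-0.0, 0.999, 0.035, -0.001]
contact_force: [0.5, 0.3, 0.0]
grip_width: 49.9
gripper_force: 0.0
```

```bash
python3 -c "
from h import *
look()"
```

```text
19.5 [536.69 -35.15  63.34] [-0.    1.    0.04 -0.  ] [ 0.28 -0.49  0.43]
[317.08 204.43] world [557.51 -34.59] [35.75 25.58] 2.7 tool [20.83  0.91 34.33] yaw tool 4.040981237331849
```

>>> {"method": "drive_tool", "body": {
  "targets": [
    [[50, 1, 0.7, 8, 0, 0, 0], [50, 0, 0, 13, 0, 0, 0], [50, 0, 0, 8, 0, 0, 0], [50, 0, 0, 4.5, 0, 0, 0], [45, 0, 0, 0, 0, 0, 0], [35, 0, 0, 0, 0, 0, 0], [28, 0, 0, 0, 0, 0, 0], [20, 0, 0, 0, 0, 0, 0], [20, 0, 0, 0, 0, 0, 0], [20, 0, 0, 0, 0, 0, 0]]
  ],
  "squeeze": 40
}}

```text
time: 20.5
ee_pos: [538.2, -36.6, 30.5]
orientation: [0.0, 0.999, 0.035, 0.0]
contact_force: [-0.7, -0.2, 1.4]
grip_width: 24.1
gripper_force: 39.1
```

>>> {"method": "drive_tool", "body": {
  "targets": [
    [[20, -1, 0, 0, 0, 0, 0], [20, -1.5, 0, 0, 0, 0, 0], [20, -1.5, 0, 0, 0, 0, 0]]
  ]
}}

```text
time: 20.8
ee_pos: [535.5, -36.8, 31.0]
orientation: [0.0, 0.999, 0.035, 0.002]
contact_force: [14.5, 0.6, -1.5]
grip_width: 24.1
gripper_force: 39.2
```

>>> {"method": "drive_tool", "body": {
  "targets": [
    [[20, -1.5, 0, 0, 0, 0, 0], [20, -1.5, 0, 0, 0, 0, 0]]
  ]
}}

```text
time: 21.0
ee_pos: [532.6, -37.0, 31.1]
orientation: [0.0, 0.999, 0.035, 0.002]
contact_force: [14.9, 0.8, -0.3]
grip_width: 24.1
gripper_force: 39.3
```

>>> {"method": "drive_tool", "body": {
  "targets": [
    [[20, -1.5, 0, 0, 0, 0, 0], [20, -1.5, 0, 0, 0, 0, 0]]
  ]
}}

```text
time: 21.2
ee_pos: [529.7, -37.2, 31.1]
orientation: [0.0, 0.999, 0.035, 0.002]
contact_force: [14.7, 2.1, -1.4]
grip_width: 24.3
gripper_force: 39.3
```

>>> {"method": "drive_tool", "body": {
  "targets": [
    [[20, -1.5, 0, 0, 0, 0, 0], [20, -1.5, 0, 0, 0, 0, 0]]
  ]
}}

```text
time: 21.4
ee_pos: [526.7, -37.4, 31.1]
orientation: [0.0, 0.999, 0.035, 0.002]
contact_force: [14.1, 1.0, -1.2]
grip_width: 24.3
gripper_force: 39.3
```

Clip 2 takes about 14.6 N, so the weak clip is clip 1 (y≈-147, 7.1 N). I'll lay down the third card.

>>> {"method": "drive_tool", "body": {
  "targets": [
    [[20, -2, 0, 0, 0, 0, 0], [20, -2, 0, 0, 0, 0, 0], [20, -2, 0, 0, 0, 0, 0], [20, -3, 0, 0, 0, 0, 0], [20, -4, 0, 0, 0, 0, 0], [20, -6, 0, 0, 0, 0, 0], [20, -6, 0, 0, 0, 0, 0], [20, -6, 0, 0, 0, 0, 0], [20, 0, 0, -5, 0, 0, 0], [20, 0, -5, -15, 0, 0, 0], [20, 0, -15, -10, 0, 0, 0], [20, 0, -30, 0, 0, 0, 0], [20, 0, -40, 0, 0, 0, 0], [20, 0, -40, 0, 0, 0, 0], [20, 0, -40, 0, 0, 0, 0], [20, 0, -40, 0, 0, 0, 0], [20, 0, -40, 0, 0, 0, 0], [20, 0, -37, 0, 0, 0, 0], [20, 0, -25, 2, 0, 0, 0], [20, 0, -12, 8, 0, 0, 0]]
  ]
}}

```text
time: 23.4
ee_pos: [471.3, 286.7, 51.8]
orientation: [-0.001, 0.999, 0.036, 0.001]
contact_force: [-0.7, -1.1, -0.2]
grip_width: 24.2
gripper_force: 39.4
```

>>> {"method": "drive_tool", "body": {
  "targets": [
    [[20, 0, -4, 12, 0, 0, 0], [20, 0, 0, 12, 0, 0, 0], [20, 0, 0, 5, 0, 0, 0], [20, 0, 0, 2, 0, 0, 0], [20, 0, 0, 0, 0, 0, 0], [20, 0, 0, 0, 0, 0, 0]]
  ]
}}

```text
time: 24.0
ee_pos: [471.6, 287.2, 19.6]
orientation: [-0.0, 0.999, 0.035, 0.0]
contact_force: [-0.5, -0.7, -0.2]
grip_width: 24.2
gripper_force: 39.4
```

>>> {"method": "drive_tool", "body": {
  "targets": [
    [[20, 0, 0, 0.5, 0, 0, 0], [25, 0, 0, 0, 0, 0, 0], [28, 0, 0, 0, 0, 0, 0], [36, 0, 0, 0, 0, 0, 0], [50, 0, 0, 0, 0, 0, 0], [50, 0, 0, -5, 0, 0, 0], [50, 0, 0, -20, 0, 0, 0], [50, 0, 0, -25, 0, 0, 0], [60, 0, 0, -25, 0, 0, 0], [70, 0, 0, -15, 0, 0, 0], [80, 0, 0, 0, 0, 0, 0]]
  ],
  "squeeze": 20
}}

```text
time: 25.1
ee_pos: [472.1, 288.0, 111.0]
orientation: [-0.001, 0.999, 0.035, 0.002]
contact_force: [0.4, 0.4, -0.4]
grip_width: 80.0
gripper_force: 0.0
```

```bash
python3 -c "
from h import *
look('w6')"
```

```text
25.15 [471.52 287.73 109.25] [-0.    1.    0.03  0.  ] [-0.02 -0.7  -1.03]
[317.3  197.07] world [483.14 287.72] [ 9.4  23.06] 2.0 tool [11.48  0.87 80.27] yaw tool 4.001794286026863
[315.41 151.47] world [513.26 288.71] [39.24 23.91] 1.7 tool [41.6   1.98 80.3 ] yaw tool 4.001794286026863
[239.25 152.17] world [510.56 344.83] [54.34 23.9 ] 6.0 tool [ 42.82 -54.2   80.34] yaw tool 4.001794286026863
[157.81 126.56] world [524.59 400.86] [54.27 23.91] 4.2 tool [  60.73 -109.1    80.39] yaw tool 4.001794286026863
```

>>> {"method": "drive_tool", "body": {
  "targets": [
    [[80, 3, 15, 0, 0, 0, 0], [80, 8, 30, -5, 0, 0, 0], [80, 12, 40, -10, 0, 0, 0], [80, 12, 40, -10, 0, 0, 0], [80, 12, 40, 0, 0, 0, 0], [80, 12, 40, 0, 0, 0, 0], [80, 12, 40, 0, 0, 0, 0], [80, 12, 40, 0, 0, 0, 0], [80, 12, 40, 0, 0, 0, 0], [80, 12, 40, 0, 0, 0, 0], [80, 10, 35, 0, 0, 0, 0], [80, 8, 25, 0, 0, 0, 0], [80, 4.5, 15, 0, 0, 0, 0], [80, 0, 0, 0, 0, 0, 0], [80, 0, 0, 0, 0, 0, 0], [80, 0, 0, 0, 0, 0, 0]]
  ]
}}

```text
time: 26.75
ee_pos: [630.8, -141.4, 133.5]
orientation: [-0.0, 0.999, 0.035, -0.0]
contact_force: [-1.1, -0.4, 0.2]
grip_width: 80.1
gripper_force: 0.0
```

```bash
python3 -c "
from h import *
look('w7')"
```

```text
26.8 [ 630.88 -141.31  133.66] [-0.    1.    0.04 -0.  ] [ 0.53 -0.16 -0.03]
```

View pics/w7.png

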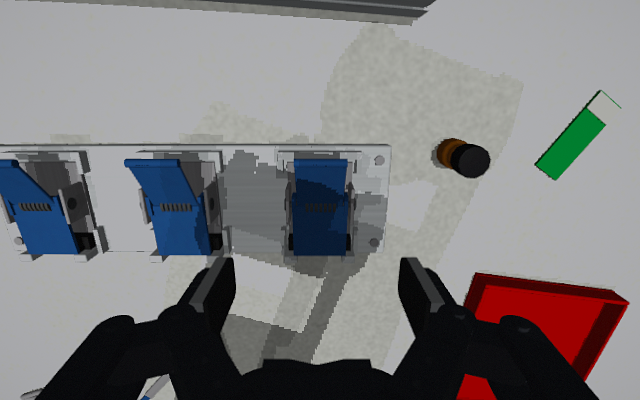

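Clip 1 is at columns 290–352, rows 152–256; the rack edges are at rows about 146 and 253.

```bash
python3 - <<'E'
from h import *
np.set_printoptions(precision=1,suppress=True)
T=wristT();s=monitor.read_state();w,x,y,z=s['orientation'];X=R.from_quat([x,y,z,w]).as_matrix()
def tl(uv,h):return (cast('wrist',uv,h,T)-s['ee_pos'])@X
print(tl([(389,146),(384,253)],12)[:,:2])
im=cv2.cvtColor(cv2.imread('pics/w7.png'),cv2.COLOR_BGR2RGB)
for c in blobs(im,(105,120,30),(125,255,255),800):
    lo,hi=c.min(0),c.max(0); f=c[c[:,1]>=hi[1]-3][:,0]; b=c[c[:,1]<=lo[1]+3][:,0]
    print(lo,hi,'front',f.min(),f.max(),'back',b.min(),b.max(), tl([(f.mean(),hi[1])],40)[:,:2],tl([(b.mean(),lo[1])],62)[:,:2])
h=cv2.resize(im[130:270,240:400],None,fx=4,fy=4,interpolation=cv2.INTER_CUBIC);h=cv2.convertScaleAbs(h,alpha=1.6)
cv2.imwrite('pics/w7c.png',cv2.cvtColor(h,cv2.COLOR_RGB2BGR))
E
```

```text
[[ 41.5  60.2]
 [-57.5  63. ]]
[  0 160] [ 79 253] front 28 79 back 0 17 [[ -42.9 -220.3]] [[  40.7 -211.7]]
[292 159] [348 255] front 294 345 back 294 347 [[-44.    2.9]] [[40.7  2.7]]
[124 159] [210 254] front 158 210 back 124 179 [[ -43.2 -109. ]] [[  40.9 -111. ]]
```

View pics/w7c.png

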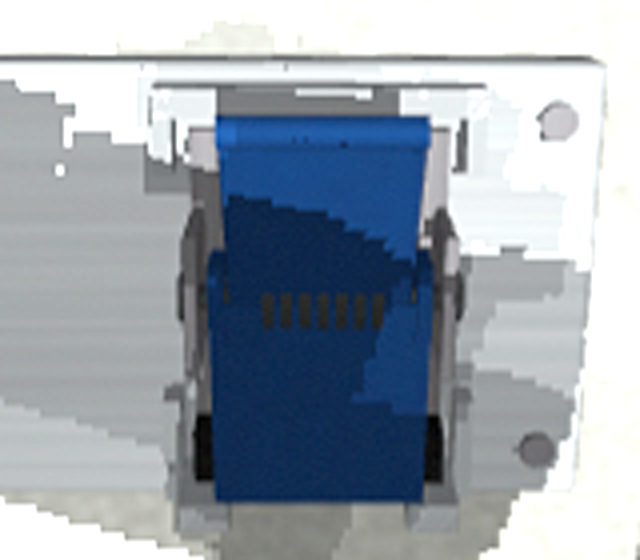

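>>> {"method": "drive_tool", "body": {
  "targets": [
    [[80, -1, 1, 20, 0, 0, 0], [80, 0, 1, 30, 0, 0, 0], [80, 0, 0, 25, 0, 0, 0], [80, 0, 0, 15, 0, 0, 0], [80, 0, 0, 7, 0, 0, 0], [80, 0, 0, 4, 0, 0, 0], [80, 0, 0, 0, 0, 0, 0], [80, 0, 0, 0, 0, 0, 0]]
  ]
}}

```text
time: 27.6
ee_pos: [630.8, -144.5, 33.8]
orientation: [0.0, 0.999, 0.035, 0.001]
contact_force: [0.0, 0.9, -0.4]
grip_width: 80.2
gripper_force: 0.0
```

```bash
python3 - <<'E'
from h import *
look('w8')
T=wristT();s=monitor.read_state();w,x,y,z=s['orientation'];X=R.from_quat([x,y,z,w]).as_matrix()
im=cv2.cvtColor(cv2.imread('pics/w8.png'),cv2.COLOR_BGR2RGB)
for c in blobs(im,(105,120,30),(125,255,255),2500):
    lo,hi=c.min(0),c.max(0); f=c[c[:,1]>=hi[1]-5][:,0]; b=c[c[:,1]<=lo[1]+5][:,0]
    print(lo,hi,'front',f.min(),f.max(),'back',b.min(),b.max(), (cast('wrist',[(f.mean(),hi[1])],40,T)-s['ee_pos'])@X,(cast('wrist',[(b.mean(),lo[1])],62,T)-s['ee_pos'])@X)
E
```

```text
27.65 [ 630.79 -144.51   33.8 ] [0.   1.   0.03 0.  ] [-1.05 -0.3   0.04]
[530.03 175.93] world [ 683.65 -241.43] [ 6.51 18.06] 31.5 tool [ 45.97 100.36   4.91] yaw tool 3.997865799851008
[265 211] [364 345] front 275 355 back 266 364 [[-41.59  -0.56  -6.26]] [[ 41.51  -0.57 -28.15]]
[  0 211] [143 343] front 67 85 back 0 65 [[ -41.51 -127.17   -6.32]] [[  41.47 -106.21  -28.2 ]]
```

View pics/w8.png

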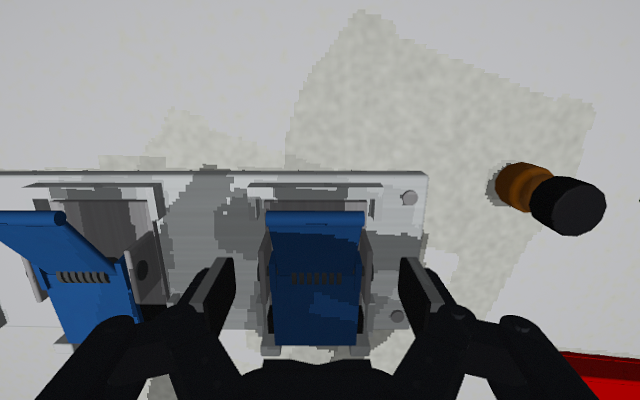

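Clip centred within 0.6 mm between the fingers (blue columns 265–364, pads at about 230 and 400).

>>> {"method": "drive_tool", "body": {
  "targets": [
    [[80, 0, -0.5, 4, 0, 0, 0], [80, 0, 0, 4.5, 0, 0, 0], [72, 0, 0, 0, 0, 0, 0], [64, 0, 0, 0, 0, 0, 0], [58, 0, 0, 0, 0, 0, 0], [54, 0, 0, 0, 0, 0, 0], [48, 0, 0, 0, 0, 0, 0], [48, 0, 0, 0, 0, 0, 0], [48, 0, 0, 0, 0, 0, 0]]
  ],
  "squeeze": 22
}}

```text
time: 28.55
ee_pos: [630.4, -143.9, 24.5]
orientation: [0.0, 0.999, 0.035, 0.0]
contact_force: [-0.7, 0.5, 4.4]
grip_width: 53.6
gripper_force: 24.1
```

>>> {"method": "drive_tool", "body": {
  "targets": [
    [[48, 0, 0, -1, 0, 0, 0], [48, 0, 0, -2, 0, 0, 0], [48, 0, 0, -2, 0, 0, 0], [48, 0, 0, 0, 0, 0, 0]]
  ]
}}

```text
time: 28.95
ee_pos: [630.3, -143.9, 29.5]
orientation: [0.0, 0.999, 0.035, 0.0]
contact_force: [1.1, 1.2, -0.6]
grip_width: 53.7
gripper_force: 24.4
```

>>> {"method": "drive_tool", "body": {
  "targets": [
    [[48, 0, 0, -6, 0, 0, 0], [48, 0, 0, -12, 0, 0, 0], [48, 0, 0, -20, 0, 0, 0], [48, 0, 0, -15, 0, 0, 0], [48, -5, 7, -7, 0, 0, 0], [48, -12, 15, 0, 0, 0, 0], [48, -18, 23, 0, 0, 0, 0], [48, -22, 28, 0, 0, 0, 0], [48, -22, 28, 0, 0, 0, 0], [48, -22, 28, 0, 0, 0, 0], [48, -22, 28, 0, 0, 0, 0], [48, -20, 25, 0, 0, 0, 0], [48, -15, 19, 0, 0, 0, 0], [48, -9, 11, 0, 0, 0, 0], [48, -4.7, 6, 5, 0, 0, 0], [48, 0, 0, 12, 0, 0, 0], [48, 0, 0, 12, 0, 0, 0], [48, 0, 0, 0, 0, 0, 0], [48, 0, 0, 0, 0, 0, 0]]
  ]
}}

```text
time: 30.85
ee_pos: [474.4, -372.6, 59.5]
orientation: [-0.0, 0.999, 0.035, -0.0]
contact_force: [-0.2, 0.2, 0.1]
grip_width: 53.8
gripper_force: 25.2
```

```bash
python3 - <<'E'
from h import *
look('w9')
for n in("scene","side"):
    im=eyes.grab_frame(n)
    cv2.imwrite(f"pics/{n}9.png",cv2.cvtColor(im,cv2.COLOR_RGB2BGR))
E
```

```text
30.9 [ 474.63 -372.84   60.16] [-0.    1.    0.04 -0.  ] [ 0.66 -0.1  -0.63]
```

View pics/w9.png

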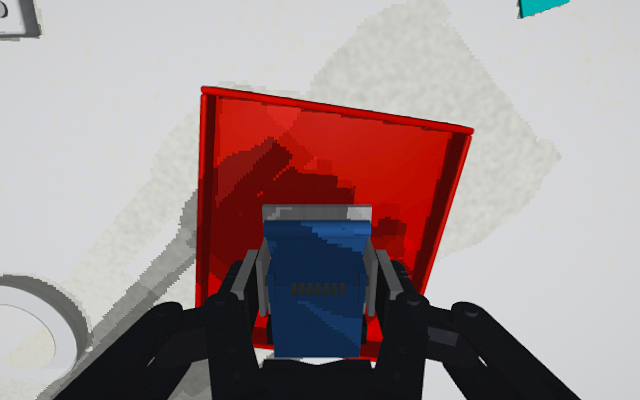

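The clip is held level over the tray, fully within its walls (red columns 200–470). I'll lower it.

>>> {"method": "drive_tool", "body": {
  "targets": [
    [[48, 0, 0, 8, 0, 0, 0], [48, 0, 0, 12, 0, 0, 0], [48, 0, 0, 10, 0, 0, 0], [48, 0, 0, 6, 0, 0, 0], [48, 0, 0, 3, 0, 0, 0], [48, 0, 0, 2, 0, 0, 0], [48, 0, 0, 1, 0, 0, 0], [48, 0, 0, 0, 0, 0, 0]]
  ]
}}

```text
time: 31.8
ee_pos: [474.3, -373.4, 18.4]
orientation: [0.0, 0.999, 0.035, 0.0]
contact_force: [-0.8, -0.2, -0.8]
grip_width: 53.7
gripper_force: 25.3
```

>>> {"method": "drive_tool", "body": {
  "targets": [
    [[48, 0, 0, 0.7, 0, 0, 0], [48, 0, 0, 0.5, 0, 0, 0], [48, 0, 0, 0, 0, 0, 0]]
  ]
}}

```text
time: 32.1
ee_pos: [474.2, -373.4, 17.1]
orientation: [0.0, 0.999, 0.035, 0.0]
contact_force: [0.1, -0.4, -1.2]
grip_width: 53.5
gripper_force: 25.3
```

>>> {"method": "drive_tool", "body": {
  "targets": [
    [[48, 0, 0, 0.4, 0, 0, 0], [48, 0, 0, 0.4, 0, 0, 0], [48, 0, 0, 0, 0, 0, 0]]
  ]
}}

```text
time: 32.4
ee_pos: [474.3, -373.4, 16.7]
orientation: [0.0, 0.999, 0.035, 0.0]
contact_force: [-0.7, 0.5, 5.0]
grip_width: 53.4
gripper_force: 26.0
```

Contact felt, so I release and rise.

>>> {"method": "drive_tool", "body": {
  "targets": [
    [[54, 0, 0, 0, 0, 0, 0], [57, 0, 0, 0, 0, 0, 0], [62, 0, 0, 0, 0, 0, 0], [68, 0, 0, 0, 0, 0, 0], [70, 0, 0, -3, 0, 0, 0], [70, 0, 0, -15, 0, 0, 0], [70, 0, 0, -30, 0, 0, 0], [70, 0, 0, -40, 0, 0, 0], [70, 0, 0, -30, 0, 0, 0], [70, 0, 0, -10, 0, 0, 0], [70, 0, 0, 0, 0, 0, 0], [70, 0, 0, 0, 0, 0, 0]]
  ]
}}

```text
time: 33.6
ee_pos: [473.9, -373.1, 143.5]
orientation: [-0.0, 0.999, 0.035, -0.0]
contact_force: [0.6, 0.4, -0.3]
grip_width: 70.1
gripper_force: 0.0
```

```bash
python3 - <<'E'
from h import *
look()
a=eyes.grab_frame('scene')[80:400,150:470]; b=eyes.grab_frame('side')[80:400,250:570]
im=np.hstack([cv2.resize(x,(400,400)) for x in(a,b)])
cv2.imwrite("pics/final.png",cv2.cvtColor(im,cv2.COLOR_RGB2BGR))
E
```

```text
33.65 [ 473.76 -372.98  142.86] [-0.    1.    0.03 -0.  ] [-0.18 -0.49 -0.41]
```

View pics/final.png

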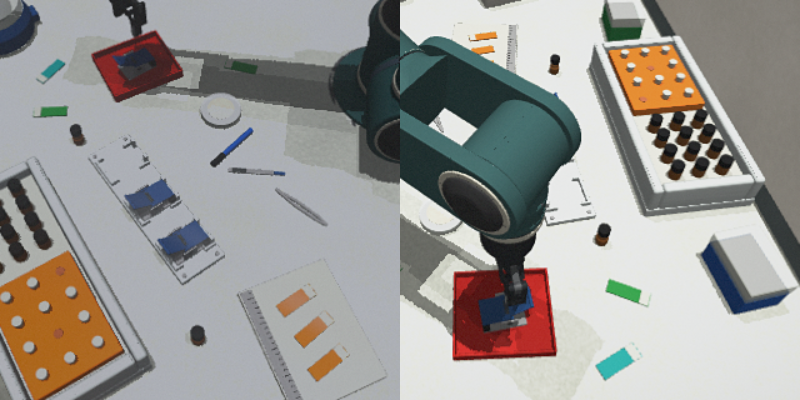

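The three cards lie on the plate, the clip stands in the tray, and the two good clips are still in the rack.

```bash
python3 -c "
from bench import job_done;print(job_done())"
```

```text
the job is handed in; nothing more can be done
None
```

I handed the job in at about 34 s: the weak clip (slid at about 7 N, against about 14.7 N for the other two) is upright in the red tray, all three cards lie on the plate, and the two good clips are still in the rack; the hand-in gave no verdict.

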